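Dock the sample grinder and seat its rotor

TASK

Get the little cocoa-nib grinder ready: push its cream drive unit along the dock plate until it sits squarely against both dark stops. Then take the grinding rotor out of the wooden stand by its black grip, turn it until its four ribs mesh with the cross slots of the drive socket, and slide it fully home so that its flange lies on the turret. The seat in the socket is sprung, so keep hold of the rotor and finish while still pressing it fully down; leave the drive unit against its stops, and do not disturb the boxes, the bean jar and the ribbon spool.

Things in the scene. Friction and masses are not known exactly. Their poses are not given: they have to be found in the camera images.
- dock: fixed grey metal plate 170 x 170 mm, 3 mm thick, lying on the counter, with two dark steel stop bars (12 mm thick, tops 25 mm above the counter) along its far (+x) and left (+y) edges. Origin: on the counter, at the point over which the drive unit's centre lies when it is home. In the dock's frame the inner face of one stop is at x = +48 mm, of the other at y = +48 mm; the plate runs from -108 to +62 mm in x and y; each bar spans -70 to +50 mm along its edge
- drive_unit: loose cream box 96 x 96 x 40 mm, about 0.6 kg in all (a push of 4 to 10 N slides it), standing on the dock plate some 30 to 45 mm short of each stop and a little askew. Origin: centre of its underside (3 mm above the counter). Its x and y are square to its sides; pushed home its x, y axes are parallel to the dock's. On it stands a steel turret, 53 mm diameter, 32 mm high
- socket (a point): centre of the socket's mouth on the turret's flat top, 72 mm above the drive unit's underside, z up. The socket is a cross of two slots, each 10 mm wide and 30 mm long, along this point's x and y axes (so it looks the same after a quarter turn). The turret can turn in the unit, but stiffly (0.5 N m), and stands at any angle
- seat (a joint): copper sprung seat inside the socket: 0 when up (12 mm below the mouth), grows in m as it is pressed down; 0.012 when the rotor's flange lies on the turret. The spring gives 5 N at 0 and 10 N at 0.012, enough to lift the rotor when it is let go
- stand: fixed dark wooden block 66 x 66 x 34 mm with a 30 mm round hole, in which the rotor's stem hangs. Origin: centre of its underside
- rotor: loose grinding rotor, 0.14 kg, upright in the stand, its flange resting on the stand. Origin: centre of the flange's underside, z up. Below it the stem, 24 mm long: a cross of two ribs 26 mm long and 6 mm wide along its x and y axes, rounded at the foot. Above it the flange (45 mm diameter, 5 mm thick), a steel cone (to z = 17 mm) and a black flat grip 34 mm along x, 12 mm along y, from z = 16 to 56 mm
- grey_box: closed pale grey gift box with brown ribbon, 69 x 101 x 58 mm, a bystander. Origin: centre of its underside
- brown_box: closed brown gift box with cream ribbon, 61 x 86 x 63 mm, a bystander. Origin: centre of its underside
- bean_jar: glass jar of cocoa beans with a wooden stopper, 63 mm diameter, 85 mm high, a bystander. Origin: centre of its underside
- ribbon_ivory: spool of ivory ribbon lying flat, 66 x 73 x 24 mm, a bystander. Origin: centre of its underside

How it is judged:
On the way, in this order (a step that is already met when the one before it is completed fails the run):
1. the drive unit sits squarely against both stops (x of drive_unit in the frame of dock above -0.004 m and y of drive_unit in the frame of dock above -0.004 m and angle between the x axis of drive_unit and the x axis of dock, either way round below 0.05 rad), for 0.2 s.
2. the rotor is lifted clear of the stand (z of rotor in the frame of stand above 0.06 m and contact force between the fingers and rotor above 1 N), for 0.1 s.
At the end, for the whole second after the job is handed in: Drive unit within 5 mm of both stops, square within 0.06 rad, flat. Rotor in the socket at rest, upright within 0.06 rad, centred within 3 mm, flange within 1.5 mm of the turret, sprung seat down over 10.5 mm, fingers still bearing on the rotor (over 3 N) (x of drive_unit in the frame of dock above -0.005 m and y of drive_unit in the frame of dock above -0.005 m and angle between the x axis of drive_unit and the x axis of dock, either way round below 0.06 rad and angle between drive_unit's own z axis and vertical below 0.04 rad and horizontal distance between rotor and socket below 0.003 m and z of rotor in the frame of socket below 0.0015 m and angle between rotor's own z axis and vertical below 0.06 rad and value of joint seat above 0.0105 m and contact force between the fingers and rotor above 3 N and linear speed of rotor below 0.01 m/s); the arm keeps its last pose, push and grip.
It fails at once if a bystander (grey box, brown box, bean jar, ribbon spool) is moved more than 20 mm (distance of any of grey_box, brown_box, bean_jar, ribbon_ivory from where it was at the start of the episode above 0.02 m).
It also fails if it takes over 58 s, if anything falls off the work surface, if the arm or the gripper's body presses on something with over 40 N, if the wrist force passes 120 N, or if a joint passes its speed limit or range.

ROBOT

A 6-joint arm with a two-finger parallel gripper is mounted at the origin on a cart in front of the work surface, level with it; the furniture and walls round the work are solid. World frame = base frame: x ahead of the robot, y to its left, z up, the work surface at z = 0. Lengths are in m, angles in rad, forces in N, time in s.
With the tool pointing down it reaches from about 0.35 to 0.975 m from the base axis. Payload 4.9 kg.
Tool frame: the origin (TCP) lies midway between the tips of the shut fingers; the grasp point (between the pads) lies 19 mm behind it (manip.pinch_z is the distance from the TCP to the grasp point, in m); z points along the fingers, y is the direction in which the jaws open and shut (so a half turn about z gives the same grasp; the last joint's range is limited). The gripper opens to 85 mm and grips with 20 to 120 N. Pads are 22 mm wide; open, the fingers measure 114 mm over their backs; the gripper's body (76 mm by 85 mm) begins 54 mm behind the grasp point. The pads swing forward as they close: fully open they stand 13 mm farther back than shut.
Start: joints at [-1.434, 0.053, 1.613, -0, 1.476, -0.119], TCP at [0.158, -0.605, 0.231] pointing down, gripper open.
Joint ranges: [-3.01, 3.01], [-1.01, 2.22], [0.06, 2.58], [-1.02, 4.17], [0.09, 2.62], [-3.14, 3.14]. Speed limits (rad/s): [2.57, 2.57, 3.14, 3.14, 3.14, 3.14].

INTERFACE

Orientations are given as a unit quaternion [w, x, y, z].
In Python, from plant import manip gives the robot as it stands.
- The arm moves only by the tool drive_tool, never from a script. Its argument "commands" is text: rows parted by semicolons, each of 5 numbers parted by spaces: the finger opening in mm, from 0 to 85.4, then the shift along the tool's x, y, z in units of 30 mm (1.0 is 30 mm), then the turn about the tool's z in degrees. A call has exactly 8 rows; each row shifts and turns the commanded pose from where the row before left it, along the tool's axes as they then stand; what a row does not reach is not made up. A row lasts 1/8 s, in which the tool goes at most 62.5 mm and 10.7 degrees, less where a joint would pass 70% of its speed; a pose out of reach is approached as far as the arm can. A call is refused whole if a number of a shift passes 1 or a number of a turn 10.7, either way. A call with a gripper value outside its range is refused whole. The fingers move at their own pace and stop on an object; the grip force is fixed at half the most. Time passes only in rows, so rows that do not move let the fingers close, or fill a call up. It gives the time, the measured TCP pose, the force and the opening at its end, in the units of the state.
- manip.state(): the state, without advancing time (a new reading comes with each control period).
- manip.grab_frame(name): name is "scene" or "top"; returns the picture (384x512x3 uint8, red, green, blue); there is no depth.
- manip.camera_params(name): a dict with "fx", "fy", "cx", "cy" (pixels), "xyz" and "orientation" of the camera in the world. Camera axes: x right, y down, z forward; pixel columns grow to the right and rows downward; lengths in m; the calibration is good to about 2 mm. A picture is of the moment at which its call begins. camera_params takes no time and is no camera call.
- manip.job_done(): hands the job in, once; it reports no verdict.
The state is a dict: "time": time; "joint_pos": joint angles; "joint_vel": joint speeds; "joint_efforts": joint torques, N m; "tool_pos": TCP position; "tool_rot": TCP orientation; "contact_force": force on the tool from outside, world axes, zero at the start; "ft_torque": the same for the moment, N m; "gripper_width": opening from 0.0 (shut) to 1.0 (fully open).
Only numpy, scipy, OpenCV 4.12 (cv2) and the standard library are available. Lean on these libraries where they do the work, as an engineer would, in place of code of your own. Each camera call takes 0.05 s, during which the arm holds its last target. There are 200 camera calls.

## Working session

There is one attempt and no reset: what is moved stays moved. The work goes in short steps, Python scripts to look and compute and a tool call to move; the robot and the scene stay as the last step left them, time stands still between calls to the robot, and variables do not carry over. Pictures are saved under pics/ and viewed, about 8 in all and at most 12, crops included, and the job is handed in when it is done.

Besides the shell and the picture viewer there is one more tool, called as name(argument=value, ...) on one line, values as JSON. drive_tool: Moves the arm, as the interface text tells. Its arguments: {"type":"object","properties":{"commands":{"type":"string"}},"required":["commands"]}

```bash
ls; mkdir -p pics
python3 - <<'E'
from plant import manip
import cv2
for n in ("scene","top"):
    cv2.imwrite(f"pics/{n}0.png",manip.grab_frame(n)[:,:,::-1]); print(manip.camera_params(n))
print(manip.state())
E
```

```text
pics
{'fx': 394.24306902617707, 'fy': 394.24306902617707, 'cx': 251.91874064039237, 'cy': 189.12471018090753, 'xyz': array([0.52670657, 0.74959488, 0.85842014]), 'orientation': array([-0.0099303 , -0.0027641 ,  0.91372357, -0.40620559])}
{'fx': 353.7857244416383, 'fy': 353.7857244416383, 'cx': 258.7950186683012, 'cy': 198.70481854899836, 'xyz': array([ 0.34903974, -0.14632146,  1.0062208 ]), 'orientation': array([ 0.07141867, -0.69588675,  0.71291648, -0.04889888])}
{'time': 0.1, 'joint_pos': array([-1.43401248e+00,  5.33233476e-02,  1.61416072e+00, -2.34903131e-05,
        1.47603173e+00, -1.18979711e-01]), 'joint_vel': array([ 0.0007125 , -0.00213098, -0.00351377,  0.0004358 , -0.00082595,
       -0.00024766]), 'joint_efforts': array([-1.35657894e-03, -3.94906640e+01, -3.71364570e+01, -1.79342046e-04,
        3.90363566e-03,  2.25056795e-05]), 'tool_pos': array([ 0.15804247, -0.60409369,  0.23016341]), 'tool_rot': array([-9.61431660e-04,  9.91833661e-01,  1.27534561e-01, -2.02508042e-05]), 'contact_force': array([-0.04223895, -0.27943417, -0.98289096]), 'ft_torque': array([-0.01710356, -0.02274438, -0.04163897]), 'gripper_width': 1.0029040984510187}
```

View pics/top0.png

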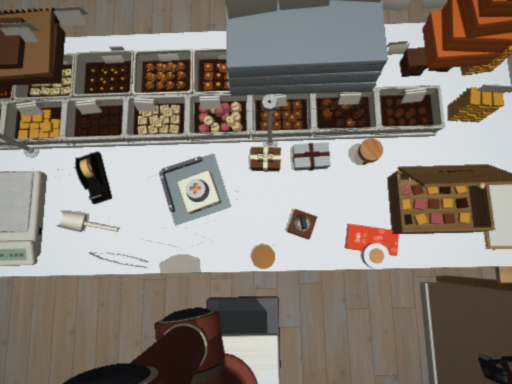

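View pics/scene0.png

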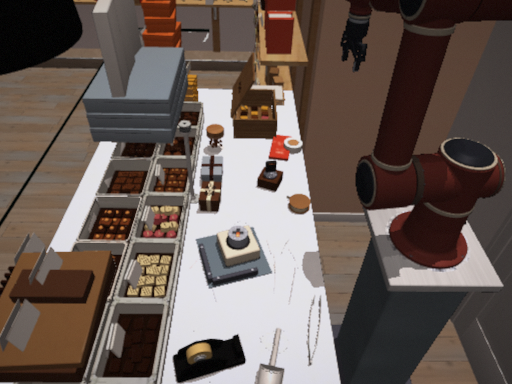

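The top view shows the dock at about (195,190) with the unit and turret at (197,189). The stand and rotor are at (302,223). The gift boxes are at (265,158) and (311,156), with the jar, or a lid, at (263,256) or (371,150). I'll zoom in for edges.

Run:
```python
import cv2,numpy as np
a=cv2.imread("pics/top0.png");b=cv2.imread("pics/scene0.png")
A=cv2.resize(a[145:235,150:250],None,fx=6,fy=6,interpolation=cv2.INTER_CUBIC)  # 600x540
B=cv2.resize(b[210:290,190:275],None,fx=7,fy=7,interpolation=cv2.INTER_CUBIC) #595x560
C=cv2.resize(a[200:246,280:326],None,fx=12,fy=12,interpolation=cv2.INTER_CUBIC)
def grid(I,x0,y0,s,st):
    for x in range(0,I.shape[1],st*s): cv2.putText(I,str(x0+x//s),(x,10),0,.35,(0,0,255)); cv2.line(I,(x,0),(x,I.shape[0]),(0,0,255) if 0 else (200,0,200),1) if 0 else cv2.line(I,(x,12),(x,18),(0,0,255))
    for y in range(0,I.shape[0],st*s): cv2.putText(I,str(y0+y//s),(0,y+4),0,.35,(0,0,255))
    return I
cv2.imwrite("pics/A.png",grid(A,150,145,6,10));cv2.imwrite("pics/B.png",grid(B,190,210,7,10));
S=cv2.resize(b[150:200,250:300],None,fx=8,fy=8,interpolation=cv2.INTER_CUBIC)
C=cv2.resize(C,(400,400)); cv2.imwrite("pics/C.png",np.hstack([grid(C,280,200,1,9999),grid(S,250,150,8,10)]))
```

```text
(no output)
```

View pics/A.png

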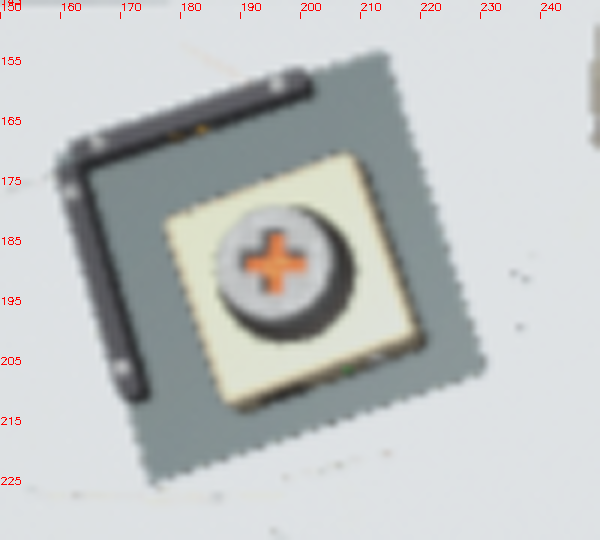

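View pics/C.png

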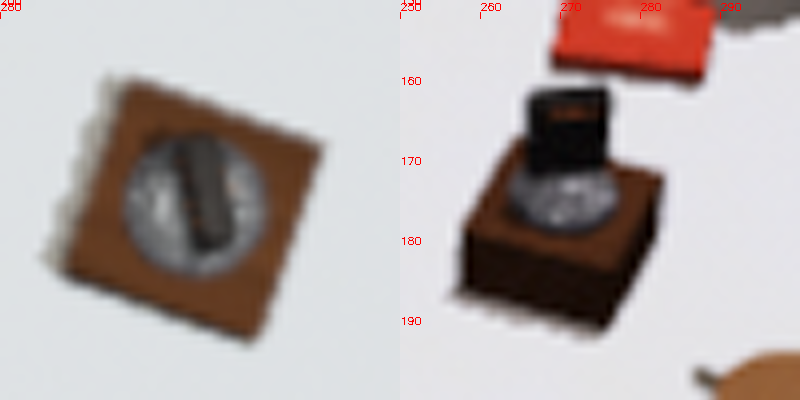

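```bash
cat > h.py <<'E'
import numpy as np
from plant import manip
from scipy.spatial.transform import Rotation as R
from scipy.optimize import least_squares
def cam(n):
    c=manip.camera_params(n);q=c['orientation'];return c,R.from_quat(np.r_[q[1:],q[0]]).as_matrix()
def ray(n,uv,z):
    c,M=cam(n);uv=np.atleast_2d(np.asarray(uv,float))
    d=np.c_[(uv[:,0]-c['cx'])/c['fx'],(uv[:,1]-c['cy'])/c['fy'],np.ones(len(uv))]@M.T
    return c['xyz']+d*((z-c['xyz'][2])/d[:,2])[:,None]
def proj(n,P):
    c,M=cam(n);p=(np.atleast_2d(P)-c['xyz'])@M
    return np.c_[c['cx']+c['fx']*p[:,0]/p[:,2],c['cy']+c['fy']*p[:,1]/p[:,2]]
def crop(X,x0,y0,s): return (np.asarray(X,float)+.5)/s-.5+[x0,y0]
def fit2(model,meas):  # model pts -> world: x,y,yaw
    model=np.asarray(model,float);meas=np.asarray(meas)[:,:2]
    a=model-model.mean(0);b=meas-meas.mean(0)
    th=np.arctan2((a[:,0]*b[:,1]-a[:,1]*b[:,0]).sum(),(a*b).sum())
    Q=np.array([[np.cos(th),-np.sin(th)],[np.sin(th),np.cos(th)]])
    t=meas.mean(0)-Q@model.mean(0)
    return t.round(4),round(np.degrees(th),2),(np.linalg.norm(model@Q.T+t-meas,axis=1)*1e3).round(1)
E
python3 - <<'E'
from h import *
A=lambda p:crop(p,150,145,6); C=lambda p:crop(p,280,200,400/46); S=lambda p:crop(p,250,150,8)
r=ray('top',A([[57,160],[386,52],[487,368],[153,484]]),.003)
print('dock',fit2([[.062,.062],[.062,-.108],[-.108,-.108],[-.108,.062]],r),r.round(4)[:,:2].tolist())
r=ray('top',A([[62,150],[300,70],[313,95],[147,397],[127,403]]),.025);print('bars',r.round(4)[:,:2].tolist())
h=.048
print('unit',fit2([[h,h],[h,-h],[-h,-h],[-h,h]],ray('top',A([[165,218],[350,152],[420,337],[230,406]]),.043)))
print('turret',ray('top',A([[274,263],[244,266],[306,262],[273,232],[277,293]]),.075).round(4).tolist())
h=.033
print('stand',fit2([[h,h],[h,-h],[-h,-h],[-h,h]],ray('top',C([[130,75],[325,148],[252,345],[65,272]]),.034)))
print('standS',fit2([[h,h],[-h,h],[-h,-h]],ray('scene',S([[62,228],[207,272],[263,175]])+[0,0],.034)))
print('flange',ray('top',C([[196,205]]),.039)); 
print('grip top',ray('top',C([[176,145],[193,137],[212,240]]),.09).round(4).tolist())
print('gripS',ray('scene',S([[128,92],[209,88]]),.09).round(4).tolist())
for n,p in dict(box1=(265,158),box2=(311,156),jar=(371,150),lid=(263,256)).items(): print(n,ray('top',p,.06).round(3))
E
```

```text
dock (array([0.5723, 0.0989]), np.float64(17.38), array([1. , 1.8, 2.3, 0.8])) [[0.6121, 0.176], [0.662, 0.0137], [0.5032, -0.035], [0.4514, 0.1254]]
bars [[0.6112, 0.1667], [0.6475, 0.0519], [0.6348, 0.0455], [0.4903, 0.1231], [0.4877, 0.1325]]
unit (array([0.5421, 0.0517]), np.float64(19.28), array([1.6, 2.8, 1. , 2.3]))
turret [[0.5425, 0.0529, 0.075], [0.5415, 0.0665, 0.075], [0.5426, 0.0384, 0.075], [0.5568, 0.0535, 0.075], [0.5287, 0.0514, 0.075]]
stand (array([ 0.4441, -0.2335]), np.float64(-22.01), array([0.4, 0.6, 1.6, 2.1]))
standS (array([ 0.4486, -0.2353]), np.float64(-22.8), array([2.2, 1.3, 0.9]))
flange [[ 0.44496225 -0.23405248  0.039     ]]
grip top [[0.458, -0.2242, 0.09], [0.4603, -0.2294, 0.09], [0.4294, -0.2337, 0.09]]
gripS [[0.4649, -0.2354, 0.09], [0.4327, -0.2387, 0.09]]
box1 [[ 0.626 -0.137  0.06 ]]
box2 [[ 0.628 -0.264  0.06 ]]
jar [[ 0.64  -0.429  0.06 ]]
lid [[ 0.358 -0.126  0.06 ]]
```

View pics/B.png

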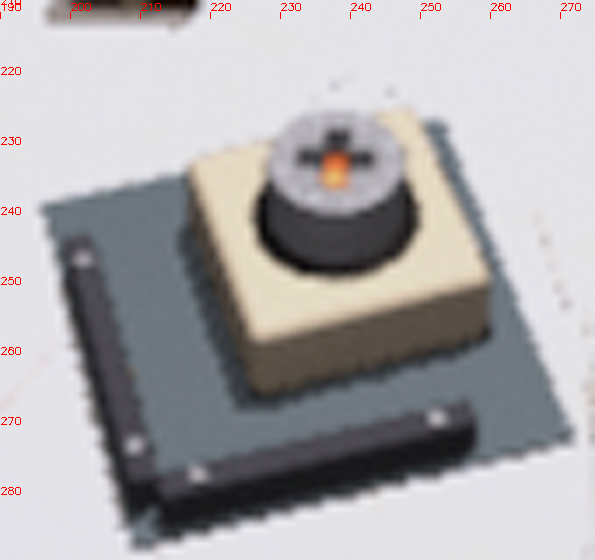

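The scene crop agrees: the stops are on the far and left sides, and the turret's cross is visible. The fits match the given sizes: unit residuals are ≤3 mm, and it sits −43/−36 mm short of home. I'll grip the turret and drag the unit into the corner.

```bash
cat >> h.py <<'E'
def plan(x,y,z,phi=None):
    s=manip.state();q=s['tool_rot'];M=R.from_quat(np.r_[q[1:],q[0]]).as_matrix()
    cur=np.degrees(np.arctan2(M[1,0],M[0,0]));turn=0 if phi is None else cur-phi
    f=np.radians(cur-turn);ax=np.array([[np.cos(f),np.sin(f),0],[np.sin(f),-np.cos(f),0],[0,0,-1]])
    print('t',round(s['time'],2),'pos',s['tool_pos'].round(4),'phi',round(cur,2),'tilt',np.degrees(np.arccos(-M[2,2])).round(2),'grip',round(s['gripper_width'],3),'F',s['contact_force'].round(1),'j6',s['joint_pos'][5].round(2))
    print('turn first',round(turn,2),'then units',(ax@(np.array([x,y,z])-s['tool_pos'])/.03).round(2))
E
python3 -c "
from h import *
plan(.5421,.0522,.2,19.3)"
```

```text
t 0.1 pos [ 0.158  -0.6041  0.2302] phi 14.65 tilt 0.11 grip 1.003 F [-0.  -0.3 -1. ] j6 -0.12
turn first -4.65 then units [ 19.31 -16.42   1.01]
```

drive_tool(commands="85 0 0 0 -4.65; 85 0.84 -0.714 0.044 0; 85 0.84 -0.714 0.044 0; 85 0.84 -0.714 0.044 0; 85 0.84 -0.714 0.044 0; 85 0.84 -0.714 0.044 0; 85 0.84 -0.714 0.044 0; 85 0.84 -0.714 0.044 0")

```text
time: 1.1
tool_pos: [0.2753, -0.4036, 0.2215]
tool_rot: [-0.0, 0.986, 0.168, -0.0]
contact_force: [0.7, -0.3, 0.2]
gripper_width: 0.999
```

drive_tool(commands="85 0.84 -0.714 0.044 0; 85 0.84 -0.714 0.044 0; 85 0.84 -0.714 0.044 0; 85 0.84 -0.714 0.044 0; 85 0.84 -0.714 0.044 0; 85 0.84 -0.714 0.044 0; 85 0.84 -0.714 0.044 0; 85 0.84 -0.714 0.044 0")

```text
time: 2.1
tool_pos: [0.4088, -0.1753, 0.211]
tool_rot: [-0.0, 0.986, 0.168, -0.0]
contact_force: [0.3, -0.0, -0.1]
gripper_width: 0.994
```

drive_tool(commands="85 0.84 -0.714 0.044 0; 85 0.84 -0.714 0.044 0; 85 0.84 -0.714 0.044 0; 85 0.84 -0.714 0.044 0; 85 0.84 -0.714 0.044 0; 85 0.84 -0.714 0.044 0; 85 0.84 -0.714 0.044 0; 85 0.84 -0.714 0.044 0")

```text
time: 3.1
tool_pos: [0.5424, 0.053, 0.2003]
tool_rot: [-0.0, 0.986, 0.168, -0.0]
contact_force: [-0.1, -0.4, 1.3]
gripper_width: 0.999
```

```bash
python3 -c "
from h import *
plan(.5423,.0525,.05,19.3)"
```

```text
t 3.1 pos [0.5424 0.053  0.2003] phi 19.31 tilt 0.05 grip 0.999 F [-0.1 -0.4  1.3] j6 1.19
turn first 0.01 then units [-0.01  0.01  5.01]
```

drive_tool(commands="85 0 0 0.9 0; 85 0 0 0.9 0; 85 0 0 0.9 0; 85 0 0 0.9 0; 85 0 0 0.9 0; 85 0 0 0.4 0; 40 0 0 0 0; 40 0 0 0 0")

```text
time: 4.1
tool_pos: [0.5433, 0.0517, 0.0553]
tool_rot: [0.001, 0.986, 0.168, 0.001]
contact_force: [0.1, -8.3, 16.7]
gripper_width: 0.605
```

drive_tool(commands="40 0 0 0 0; 40 0 0 0 0; 40 0 0 0 0; 40 0 0 0 0; 40 0 0 0 0; 40 0 0 0 0; 40 0 0 0 0; 40 0 0 0 0")

```text
time: 5.1
tool_pos: [0.5436, 0.0516, 0.0557]
tool_rot: [0.001, 0.986, 0.168, 0.001]
contact_force: [-1.8, -1.0, 6.4]
gripper_width: 0.589
```

```bash
python3 -c "
from h import *
plan(.5723,.0989,.05,17.4)"
```

```text
t 5.1 pos [0.5436 0.0516 0.0557] phi 19.31 tilt 0.17 grip 0.589 F [-1.8 -1.   6.4] j6 1.19
turn first 1.91 then units [ 1.38 -1.22  0.19]
```

drive_tool(commands="40 0 0 -0.1 1.9; 40 0.15 -0.15 0 0; 40 0.2 -0.2 0 0; 40 0.2 -0.2 0 0; 40 0.2 -0.2 0 0; 40 0.2 -0.2 0 0; 40 0.2 -0.15 0 0; 40 0.1 0 0 0")

```text
time: 6.1
tool_pos: [0.5684, 0.0952, 0.0569]
tool_rot: [-0.0, 0.988, 0.152, -0.0]
contact_force: [-1.0, 0.3, -6.9]
gripper_width: 0.591
```

drive_tool(commands="40 0.1 0 0 0; 40 0.05 -0.05 0 0; 40 0.05 -0.05 0 0; 40 0.05 -0.05 0 0; 40 0.05 -0.05 0 0; 40 0 0 0 0; 40 0 0 0 0; 40 0 0 0 0")

```text
time: 7.1
tool_pos: [0.5739, 0.0987, 0.0575]
tool_rot: [0.004, 0.989, 0.151, -0.003]
contact_force: [-6.8, -14.0, 1.1]
gripper_width: 0.589
```

```bash
python3 -c "
from h import *
plan(.5723,.0989,.055,17.4)"
```

```text
t 7.1 pos [0.5739 0.0987 0.0575] phi 17.36 tilt 0.56 grip 0.589 F [ -6.8 -14.    1.1] j6 1.32
turn first -0.04 then units [-0.05 -0.02  0.08]
```

drive_tool(commands="40 0.06 -0.06 0 0; 40 0.06 -0.06 0 0; 40 0.06 -0.06 0 0; 40 0 0 0 0; 40 0 0 0 0; 40 0 0 0 0; 40 0 0 0 0; 40 0 0 0 0")

```text
time: 8.1
tool_pos: [0.5743, 0.0993, 0.0576]
tool_rot: [0.01, 0.988, 0.151, -0.009]
contact_force: [-20.1, -36.6, 12.7]
gripper_width: 0.587
```

```bash
python3 -c "
from h import *
plan(.5723,.0989,.055,17.4)"
```

```text
t 8.1 pos [0.5743 0.0993 0.0576] phi 17.38 tilt 1.49 grip 0.587 F [-20.1 -36.6  12.7] j6 1.33
turn first -0.02 then units [-0.07 -0.01  0.09]
```

drive_tool(commands="40 -0.1 0.14 0 0; 40 -0.1 0.14 0 0; 40 0 0 0 0; 85 0 0 0 0; 85 0 0 0 0; 85 0 0 0 0; 85 0 0 0 0; 85 0 0 0 0")

```text
time: 9.1
tool_pos: [0.5754, 0.1002, 0.0571]
tool_rot: [-0.0, 0.988, 0.151, 0.0]
contact_force: [-0.5, 0.6, 0.4]
gripper_width: 0.995
```

drive_tool(commands="85 0 0 -0.3 0; 85 0 0 -0.9 0; 85 0 0 -1 0; 85 0 0 -1 0; 85 0 0 -1 0; 85 -0.4 1 -0.2 0; 85 -0.4 1 0 0; 85 -0.4 1 0 0")

```text
time: 10.1
tool_pos: [0.568, 0.0025, 0.19]
tool_rot: [0.0, 0.988, 0.151, 0.001]
contact_force: [-0.4, 0.5, -0.1]
gripper_width: 0.997
```

Run:
```python
from h import *
import cv2
plan(.446,-.234,.18,7)
a=manip.grab_frame("top")[:,:,::-1];b=manip.grab_frame("scene")[:,:,::-1]
cv2.imwrite("pics/t1.png",a);cv2.imwrite("pics/s1.png",b)
```

```text
t 10.1 pos [0.568  0.0025 0.19  ] phi 17.43 tilt 0.08 grip 0.997 F [-0.4  0.5 -0.1] j6 1.14
turn first 10.43 then units [-5.    7.33  0.33]
```

drive_tool(commands="85 0 0 0 10.43; 85 -0.62 0.91 0.04 0; 85 -0.62 0.91 0.04 0; 85 -0.62 0.91 0.04 0; 85 -0.63 0.92 0.04 0; 85 -0.63 0.92 0.05 0; 85 -0.63 0.92 0.05 0; 85 -0.63 0.92 0.05 0")

```text
time: 11.2
tool_pos: [0.4607, -0.2038, 0.1802]
tool_rot: [0.0, 0.998, 0.061, 0.0]
contact_force: [-0.1, -0.5, -0.6]
gripper_width: 0.997
```

Run:
```python
from h import *
import cv2
plan(.446,-.234,.18,7)
a=manip.grab_frame("top")[:,:,::-1];b=manip.grab_frame("scene")[:,:,::-1]
cv2.imwrite("pics/t2.png",a);cv2.imwrite("pics/s2.png",b)
up=lambda I,s:cv2.resize(I,None,fx=s,fy=s,interpolation=cv2.INTER_CUBIC)
cv2.imwrite("pics/D.png",np.hstack([up(a[150:230,150:230],5),up(b[225:305,190:270],5)]))
```

```text
t 11.2 pos [ 0.4607 -0.2038  0.1802] phi 7.01 tilt 0.05 grip 0.997 F [-0.1 -0.5 -0.6] j6 0.88
turn first 0.01 then units [-0.61  0.94  0.01]
```

View pics/D.png

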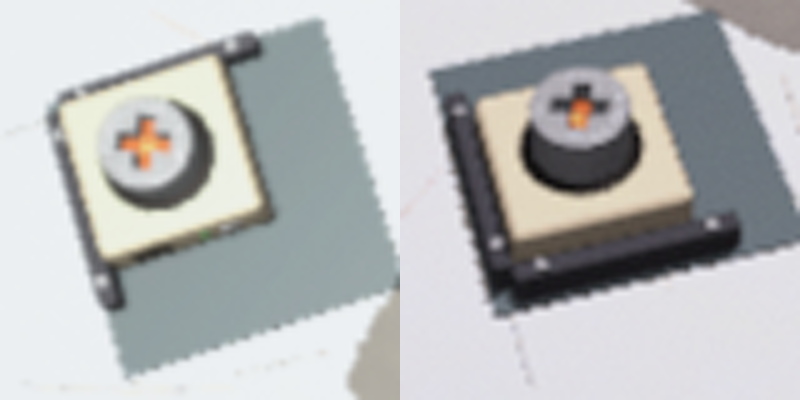

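Both views show the unit flush with both stops. Next I'll fit the socket position and cross angle by template in both cameras, and check the rotor's grip pose the same way.

```bash
cat >> h.py <<'E'
import cv2
def rend(n,polys,shape,k=8):
    m=np.zeros((shape[0]*k,shape[1]*k),np.float32)
    for P in polys: cv2.fillPoly(m,[np.round((proj(n,P)+.5)*k-.5).astype(int)],1.)
    return cv2.resize(m,shape[::-1],interpolation=cv2.INTER_AREA)
def rect(x,y,th,a,b,z):
    c,s=np.cos(th),np.sin(th);p=np.array([[a,b],[-a,b],[-a,-b],[a,-b]])/2
    return np.c_[p@np.array([[c,s],[-s,c]])+[x,y],np.full(4,z)]
def disc(x,y,r,z):
    t=np.linspace(0,2*np.pi,60);return np.c_[x+r*np.cos(t),y+r*np.sin(t),np.full(60,z)]
def fit(n,img,val,shapes,roi,x0,step=(.002,.002,.08)):
    # val: float image, shapes(p)->polys ; roi fixed mask; maximise correlation
    w=roi>.9; v=val[w]-val[w].mean()
    def cost(p):
        m=cv2.GaussianBlur(rend(n,shapes(p),val.shape),(0,0),.6)[w];m=m-m.mean();return -(m@v)/(np.linalg.norm(m)*np.linalg.norm(v)+1e-9)
    from scipy.optimize import minimize
    best=min((minimize(cost,[x0[0],x0[1],t],method='Nelder-Mead',options=dict(initial_simplex=np.array([[x0[0],x0[1],t]]+[[x0[0]+step[0]*(i==0),x0[1]+step[1]*(i==1),t+step[2]*(i==2)] for i in range(3)]),maxiter=80)) for t in np.atleast_1d(x0[2])),key=lambda r:r.fun)
    return best.x,best.fun
E
cat > m.py <<'E'
from h import *
T=cv2.imread("pics/t2.png");S=cv2.imread("pics/s2.png");T0=cv2.imread("pics/top0.png");S0=cv2.imread("pics/scene0.png")
for n,I in(('top',T),('scene',S)):
    g=-I[:,:,0].astype(float)
    if n=='top': c0=ray(n,crop([[147,146]],150,150,5),.075)[0]
    else: c0=ray(n,crop([[580,107]],190-80,225,5),.075)[0]
    bright=I.max(2).astype(float)
    x,f=fit(n,I,g,lambda p:[rect(p[0],p[1],p[2],.03,.01,.075),rect(p[0],p[1],p[2],.01,.03,.075)],rend(n,[disc(c0[0],c0[1],.022,.075)],g.shape),[c0[0],c0[1],np.radians([-40,-20,0,20,40])])
    print('socket',n,c0[:2].round(4),x[:2].round(4),np.degrees(x[2]).round(1),round(f,3))
for n,I in(('top',T0),('scene',S0)):
    g=-I.max(2).astype(float)
    def poly(p):
        a=rect(*p,.034,.012,.09);b=rect(*p,.034,.012,.051)
        return [a,b]+[np.array([a[i],a[(i+1)%4],b[(i+1)%4],b[i]]) for i in range(4)]
    roi=rend(n,[disc(.446,-.234,.019,.045),disc(.446,-.234,.019,.09)],g.shape) if n=='top' else rend(n,poly([.446,-.234,.12]),g.shape)
    roi=cv2.dilate((roi>.01).astype(np.float32),np.ones((3,3))) if n=='scene' else (roi>.5).astype(float)
    x,f=fit(n,I,g,poly,roi,[.446,-.234,np.radians([0,10,20])])
    print('grip',n,x[:2].round(4),np.degrees(x[2]).round(1),round(f,3))
E
time python3 m.py
```

```text
socket top [0.5704 0.0976] [0.5733 0.1   ] -4.0 -0.988
socket scene [0.576  0.0994] [0.5765 0.0981] -3.0 -0.981Traceback (most recent call last):
  File "m.py", line 17, in <module>
    x,f=fit(n,I,g,poly,roi,[.446,-.234,np.radians([0,10,20])])
        ~~~^^^^^^^^^^^^^^^^^^^^^^^^^^^^^^^^^^^^^^^^^^^^^^^^^^^
  File "h.py", line 44, in fit
    best=min((minimize(cost,[x0[0],x0[1],t],method='Nelder-Mead',options=dict(initial_simplex=np.array([[x0[0],x0[1],t]]+[[x0[0]+step[0]*(i==0),x0[1]+step[1]*(i==1),t+step[2]*(i==2)] for i in range(3)]),maxiter=80)) for t in np.atleast_1d(x0[2])),key=lambda r:r.fun)
  File "h.py", line 44, in <genexpr>
    best=min((minimize(cost,[x0[0],x0[1],t],method='Nelder-Mead',options=dict(initial_simplex=np.array([[x0[0],x0[1],t]]+[[x0[0]+step[0]*(i==0),x0[1]+step[1]*(i==1),t+step[2]*(i==2)] for i in range(3)]),maxiter=80)) for t in np.atleast_1d(x0[2])),key=lambda r:r.fun)
              ~~~~~~~~^^^^^^^^^^^^^^^^^^^^^^^^^^^^^^^^^^^^^^^^^^^^^^^^^^^^^^^^^^^^^^^^^^^^^^^^^^^^^^^^^^^^^^^^^^^^^^^^^^^^^^^^^^^^^^^^^^^^^^^^^^^^^^^^^^^^^^^^^^^^^^^^^^^^^^^^^^^^^^^^^^^^^^^^
[... 223 characters left out ...]
.py", line 42, in cost
    m=cv2.GaussianBlur(rend(n,shapes(p),val.shape),(0,0),.6)[w];m=m-m.mean();return -(m@v)/(np.linalg.norm(m)*np.linalg.norm(v)+1e-9)
                       ~~~~^^^^^^^^^^^^^^^^^^^^^^^
  File "h.py", line 31, in rend
    for P in polys: cv2.fillPoly(m,[np.round((proj(n,P)+.5)*k-.5).astype(int)],1.)
                                              ~~~~^^^^^
  File "h.py", line 12, in proj
    c,M=cam(n);p=(np.atleast_2d(P)-c['xyz'])@M
        ~~~^^^
  File "h.py", line 6, in cam
    c=manip.camera_params(n);q=c['orientation'];return c,R.from_quat(np.r_[q[1:],q[0]]).as_matrix()
ValueError: time passes only in moves, steps and waits

real	0m15.519s
user	0m9.894s
sys	0m4.136s
```

```bash
sed -i 's/^def cam(n)/import functools\n@functools.cache\ndef cam(n)/' h.py; sed -i "/^for n,I in(('top',T),/,/print('socket'/d" m.py; time python3 m.py 2>&1 | tail -4
```

```text
grip top [ 0.446  -0.2329] 8.4 -0.815
grip scene [ 0.4505 -0.2307] 16.1 -0.866
real	0m4.712s
user	0m4.445s
sys	0m1.554s
```

```bash
python3 -c "
from h import *
plan(.4465,-.234,.054,8)"
```

```text
t 11.3 pos [ 0.4601 -0.2049  0.18  ] phi 6.81 tilt 0.03 grip 0.997 F [-0.4  0.6  0.7] j6 0.89
turn first -1.19 then units [-0.58  0.9   4.2 ]
```

drive_tool(commands="85 0 0 0 -1; 85 -0.29 0.45 0 0; 85 -0.29 0.45 0 0; 85 0 0 0.9 0; 85 0 0 0.9 0; 85 0 0 0.9 0; 85 0 0 0.9 0; 85 0 0 0.6 0")

```text
time: 12.3
tool_pos: [0.4466, -0.2328, 0.0522]
tool_rot: [-0.0, 0.998, 0.069, -0.001]
contact_force: [-0.0, -1.0, 1.5]
gripper_width: 0.996
```

drive_tool(commands="85 0 0 0 0; 5 0 0 0 0; 5 0 0 0 0; 5 0 0 0 0; 5 0 0 0 0; 5 0 0 0 0; 5 0 0 0 0; 5 0 0 0 0")

```text
time: 13.3
tool_pos: [0.4477, -0.2329, 0.0543]
tool_rot: [0.0, 0.998, 0.07, 0.0]
contact_force: [-1.1, 0.2, 4.6]
gripper_width: 0.133
```

```bash
python3 -c "
from h import *
plan(.4465,-.234,.2)"
```

```text
t 13.3 pos [ 0.4477 -0.2329  0.0543] phi 7.98 tilt 0.06 grip 0.133 F [-1.1  0.2  4.6] j6 0.8
turn first 0 then units [-0.04  0.03 -4.86]
```

drive_tool(commands="5 0 0 -0.5 0; 5 0 0 -0.8 0; 5 0 0 -0.9 0; 5 0 0 -0.9 0; 5 0 0 -0.9 0; 5 0 0 -0.8 0; 5 0 0 0 10.5; 5 0 0 0 1")

```text
time: 14.3
tool_pos: [0.4469, -0.2321, 0.1975]
tool_rot: [-0.001, 1.0, -0.03, -0.0]
contact_force: [-0.8, 0.4, -1.1]
gripper_width: 0.131
```

```bash
python3 -c "
from h import *
plan(.5745,.0993,.2,-3.5)"
```

```text
t 14.3 pos [ 0.4469 -0.2321  0.1975] phi -3.46 tilt 0.07 grip 0.131 F [-0.8  0.4 -1.1] j6 1.0
turn first 0.04 then units [  3.57 -11.29  -0.08]
```

drive_tool(commands="5 0.223 -0.706 0 0; 5 0.223 -0.706 0 0; 5 0.223 -0.706 0 0; 5 0.223 -0.706 0 0; 5 0.223 -0.706 0 0; 5 0.223 -0.706 0 0; 5 0.223 -0.706 0 0; 5 0.223 -0.706 0 0")

```text
time: 15.3
tool_pos: [0.5105, -0.0657, 0.1966]
tool_rot: [-0.0, 1.0, -0.029, -0.001]
contact_force: [-0.1, -0.7, -1.7]
gripper_width: 0.133
```

drive_tool(commands="5 0.223 -0.706 0.2 0; 5 0.223 -0.706 0.2 0; 5 0.223 -0.706 0.3 0; 5 0.223 -0.706 0.3 0; 5 0.223 -0.706 0.3 0; 5 0.223 -0.706 0.3 0; 5 0.223 -0.706 0.2 0; 5 0.223 -0.706 0.1 0")

```text
time: 16.3
tool_pos: [0.5748, 0.1001, 0.1398]
tool_rot: [0.0, 1.0, -0.03, -0.001]
contact_force: [0.2, 0.4, -1.4]
gripper_width: 0.131
```

Run:
```python
from h import *
plan(.5745,.0993,.135,-3.5)
a=manip.grab_frame("top")[:,:,::-1];b=manip.grab_frame("scene")[:,:,::-1]
cv2.imwrite("pics/t3.png",a);cv2.imwrite("pics/s3.png",b)
up=lambda I,s:cv2.resize(I,None,fx=s,fy=s,interpolation=cv2.INTER_CUBIC)
cv2.imwrite("pics/E.png",np.hstack([up(a[145:225,150:230],5),up(b[200:280,195:275],5)]))
```

```text
t 16.3 pos [0.5748 0.1001 0.1398] phi -3.47 tilt 0.09 grip 0.131 F [ 0.2  0.4 -1.4] j6 1.68
turn first 0.03 then units [-0.01  0.03  0.16]
```

View pics/E.png

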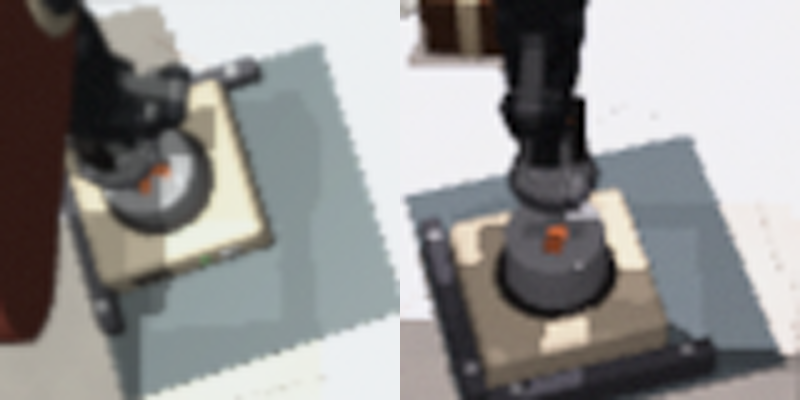

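The scene crop shows the flange centred at about (553,178), above the turret, which is centred at about (557,245). I'll check the offset numerically.

Run:
```python
from h import *
print(ray('scene',crop([[153,178],[109,180],[197,176]],195,200,5),.1225).round(4))
P=np.array([[.5748,.1001,z] for z in(.12,.125)])+[.002,-.0012,0]
print(((proj('scene',P)-[195,200]+.5)*5-.5).round(1))
P=np.vstack([disc(.5768,.0989,.0225,.12),disc(.5768,.0989,.0225,.125)]);q=(proj('scene',P)-[195,200]+.5)*5-.5
print(q.min(0),q.max(0))
```

```text
[[0.5756 0.1046 0.1225]
 [0.5971 0.1062 0.1225]
 [0.554  0.103  0.1225]]
[[151.2 172.6]
 [150.9 165.9]]
[105.24996383 132.20403794] [196.62020653 207.47323237]
```

drive_tool(commands="5 0 0.02 0.2 0; 5 0 0 0.2 0; 5 0 0 0.15 0; 5 0 0 0.1 0; 5 0 0 0.1 0; 5 0 0 0.1 0; 5 0 0 0.1 0; 5 0 0 0 0")

```text
time: 17.4
tool_pos: [0.5747, 0.0984, 0.1118]
tool_rot: [0.0, 1.0, -0.031, -0.0]
contact_force: [-0.3, 0.6, -0.8]
gripper_width: 0.132
```

drive_tool(commands="5 0 0 0.1 0; 5 0 0 0.1 0; 5 0 0 0.1 0; 5 0 0 0.1 0; 5 0 0 0.1 0; 5 0 0 0 0; 5 0 0 0 0; 5 0 0 0 0")

```text
time: 18.4
tool_pos: [0.5753, 0.0985, 0.0984]
tool_rot: [-0.0, 1.0, -0.031, 0.0]
contact_force: [-2.8, -0.6, 6.8]
gripper_width: 0.134
```

drive_tool(commands="5 0 0 0.06 0; 5 0 0 0.06 0; 5 0 0 0.06 0; 5 0 0 0.06 0; 5 0 0 0.05 0; 5 0 0 0 0; 5 0 0 0 0; 5 0 0 0 0")

```text
time: 19.4
tool_pos: [0.5757, 0.0985, 0.0951]
tool_rot: [0.0, 1.0, -0.031, -0.0]
contact_force: [-17.4, -1.2, 31.6]
gripper_width: 0.129
```

Run:
```python
from h import *
plan(.5745,.0993,.095,-3.5)
a=manip.grab_frame("top")[:,:,::-1];b=manip.grab_frame("scene")[:,:,::-1]
up=lambda I,s:cv2.resize(I,None,fx=s,fy=s,interpolation=cv2.INTER_CUBIC)
cv2.imwrite("pics/F.png",np.hstack([up(a[145:225,150:230],5),up(b[200:280,195:275],5)]))
```

```text
t 19.4 pos [0.5757 0.0985 0.0951] phi -3.5 tilt 0.03 grip 0.129 F [-17.4  -1.2  31.6] j6 1.67
turn first 0.0 then units [-0.04 -0.02  0.  ]
```

View pics/F.png

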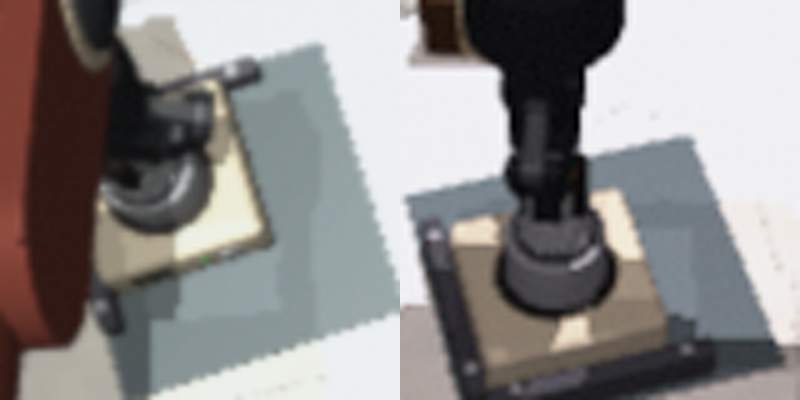

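drive_tool(commands="5 -0.02 0 0.03 0; 5 -0.02 0 0.03 0; 5 -0.01 0 0.03 0; 5 0 0 0 0; 5 0 0 0 0; 5 0 0 0 0; 5 0 0 0 0; 5 0 0 0 0")

```text
time: 20.5
tool_pos: [0.5757, 0.0985, 0.095]
tool_rot: [0.0, 1.0, -0.031, 0.001]
contact_force: [-18.7, -1.3, 40.4]
gripper_width: 0.128
```

drive_tool(commands="5 0 0 -0.03 0; 5 0 0 -0.03 0; 5 0 0 0 0; 5 0 0 0 0; 5 0 0 0 0; 5 0 0 0 0; 5 0 0 0 0; 5 0 0 0 0")

```text
time: 21.5
tool_pos: [0.5756, 0.0985, 0.0951]
tool_rot: [0.0, 1.0, -0.031, 0.002]
contact_force: [-13.8, -3.6, 32.5]
gripper_width: 0.128
```

Run:
```python
from h import *
plan(.5745,.0993,.095,-3.5)
manip.job_done()
plan(.5745,.0993,.095,-3.5)
```

```text
t 21.5 pos [0.5756 0.0985 0.0951] phi -3.51 tilt 0.19 grip 0.128 F [-13.8  -3.6  32.5] j6 1.67
turn first -0.01 then units [-0.04 -0.02  0.  ]
the job is handed in; nothing more can be done
the job is handed in; nothing more can be done
```

The grinder is ready and the job was handed in at 21.5 s of the 58 s allowed. The interface gave no verdict, so the checks below are my own.

- **Drive unit:** I gripped the turret and dragged the unit into the corner. The force rose to about 40 N with under 1 mm of movement. Both cameras then showed it flush with both stops.
- **Rotor:** I lifted it out by its grip, turned it to the socket's measured angle of about −3.5° and lowered it. It entered the slots without resistance, then I pressed it home.

**Last checks:**
- **Height:** the TCP was at z = 0.0951 m, against 0.0953 m expected with the flange on the turret. Pressing harder raised the force to 40 N but moved it only 0.1 mm.
- **Final hold:** about 32 N downward, tool tilt about 0.2°, and the fingers still closed on the grip (about 11 mm opening).
- **Pictures:** the last ones showed the flange on the turret and the unit still at its stops.

**Not confirmed or unexpected:**
- **Side force:** about 14 N remained on the tool, pushing the rotor and unit towards the far (+x) stop. Shifting the tool back 1.5 mm did not remove it.
- **Rotor centring:** the arms hid the centre of the rotor, so I took its centring from the slot clearance and the TCP, which was about 1.4 mm from the measured socket centre.
- **Bystanders:** I did not measure them again. My paths stayed above or away from them, and no unexpected contact forces showed.
- **Grip angle:** the scene-camera fit gave 16° against 8° from the top camera. I used the top one, and the grip closed on it cleanly.

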